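# Switch on the kiln in order

## Task

Get the kiln going from the three grey switch boxes on the bench: with the fingertips press down the key with the round mushroom head (extractor fan), then the long bar key (kiln power), then the small square key (firing timer), each lightly and nearly all the way in so that it stays down, and none before its turn. Only press: do not lift, shove or tip the boxes, do not ram the keys, and leave the bowl, jar and cup where they stand.

Things in the scene. Friction and masses are not known exactly. Their poses are not given: they have to be found in the camera images.
- round_box: loose switch box, grey painted metal on a thin rubber foot, 100 x 100 mm in plan and 60 mm high, 0.6 to 1.2 kg, carrying the round mushroom key in the middle of its top. Origin: centre of its underside; z up, x and y along its sides
- bar_box: loose switch box, grey painted metal on a thin rubber foot, 100 x 100 mm in plan and 45 mm high, 0.6 to 1.2 kg, carrying the long bar key in the middle of its top. Origin: centre of its underside; z up, x and y along its sides
- square_box: loose switch box, grey painted metal on a thin rubber foot, 100 x 100 mm in plan and 75 mm high, 0.6 to 1.2 kg, carrying the small square key in the middle of its top. Origin: centre of its underside; z up, x and y along its sides
- round_key_top (a point): centre of the top of the black mushroom key: a round head 48 mm across with a flat of 24 mm on top, standing 26 mm above its box (86 mm above the bench) until pressed; moves with the key; press it straight down
- bar_key_top (a point): centre of the flat top of the black bar key: 76 mm long (along its box's y) by 26 mm wide, standing 20 mm above its box (65 mm above the bench) until pressed; moves with the key; press it straight down near the middle
- square_key_top (a point): centre of the flat top of the black square key: 34 x 34 mm, standing 20 mm above its box (95 mm above the bench) until pressed; moves with the key; press it straight down
- round_key (a joint): travel of the round key into its box, m: 0 standing proud, 0.012 at its stop. About 4 N pushes it down all the way; it has no spring and stays where it is left. It counts as down beyond 0.008. The stop is hard: near it go slowly (about 15 mm/s); over 30 N on a key or box is ramming
- bar_key (a joint): travel of the bar key into its box, m: 0 standing proud, 0.012 at its stop. About 4 N pushes it down all the way; it has no spring and stays where it is left. It counts as down beyond 0.008. The stop is hard: near it go slowly (about 15 mm/s); over 30 N on a key or box is ramming
- square_key (a joint): travel of the square key into its box, m: 0 standing proud, 0.012 at its stop. About 4 N pushes it down all the way; it has no spring and stays where it is left. It counts as down beyond 0.008. The stop is hard: near it go slowly (about 15 mm/s); over 30 N on a key or box is ramming
- bowl: bystander: white bowl, 90 mm across, 45 mm high; origin at the centre of its underside, z up
- jar: bystander: closed jar, 64 mm across, 85 mm high; origin at the centre of its underside, z up
- cup: bystander: brown clay cup, 68 mm across, 60 mm high; origin at the centre of its underside, z up
There are look-alikes about, which are no part of the job. Leave any red or yellow look-alike of the round_box alone.

How it is judged:
On the way, in this order (a step that is already met when the one before it is completed fails the run):
1. the round key is pressed down (over 8 of its 12 mm) (value of joint round_key above 0.008 m), for 0.2 s.
2. the bar key is pressed down (over 8 of its 12 mm) (value of joint bar_key above 0.008 m), for 0.2 s.
3. the square key is pressed down (over 8 of its 12 mm) (value of joint square_key above 0.008 m), for 0.2 s.
At the end, for the whole second after the job is handed in: All three keys stay down (over 8 of 12 mm), the boxes stand level and still within 20 mm of where they were, and the bowl, jar and cup stand upright within 20 mm of where they were (value of joint each of round_key, bar_key, square_key above 0.008 m and not (distance of round_box from where it was at the start of the episode above 0.02 m) and not (distance of bar_box from where it was at the start of the episode above 0.02 m) and not (distance of square_box from where it was at the start of the episode above 0.02 m) and not (angle between round_box's own z axis and vertical above 0.1 rad) and not (angle between bar_box's own z axis and vertical above 0.1 rad) and not (angle between square_box's own z axis and vertical above 0.1 rad) and linear speed of each of round_box, bar_box, square_box below 0.02 m/s and not (distance of bowl from where it was at the start of the episode above 0.02 m) and not (distance of jar from where it was at the start of the episode above 0.02 m) and not (distance of cup from where it was at the start of the episode above 0.02 m) and not (angle between bowl's own z axis and vertical above 0.2 rad) and not (angle between jar's own z axis and vertical above 0.2 rad) and not (angle between cup's own z axis and vertical above 0.2 rad)); the robot touches nothing.
It fails at once if a key is pressed (over 3 mm) before its turn: the bar or square key before the round key is down, or the square key before the bar key is down ((value of joint round_key below 0.008 m and value of joint any of bar_key, square_key above 0.003 m) or (value of joint bar_key below 0.008 m and value of joint square_key above 0.003 m)).
It fails at once if a box or its key is pushed harder than 30 N (contact force between any of round_box, bar_box, square_box and the fingers above 30 N).
It fails at once if a box or its key is pushed with the arm or the gripper's body instead of the fingers (contact force between any of round_box, bar_box, square_box and the arm above 5 N).
It fails at once if a switch box is lifted more than 10 mm, tipped more than 0.15 rad or shoved more than 20 mm (height (world z) of any of round_box, bar_box, square_box above 0.01 m or angle between any of round_box, bar_box, square_box's own z axis and vertical above 0.15 rad or distance of any of round_box, bar_box, square_box from where it was at the start of the episode above 0.02 m).
It fails at once if the bowl, jar or cup is moved more than 20 mm or tipped (distance of any of bowl, jar, cup from where it was at the start of the episode above 0.02 m or angle between any of bowl, jar, cup's own z axis and vertical above 0.3 rad).
It also fails if it takes over 61 s, if anything falls off the work surface, if the arm or the gripper's body presses on something with over 40 N, if the wrist force passes 120 N, or if a joint passes its speed limit or range.

## Robot

A 6-joint arm with a two-finger parallel gripper is mounted at the origin on the work surface. World frame = base frame: x ahead of the robot, y to its left, z up, the work surface at z = 0. Lengths are in m, angles in rad, forces in N, time in s.
With the tool pointing down it reaches from about 0.35 to 0.725 m from the base axis. Payload 6 kg.
Tool frame: the origin (TCP) lies midway between the tips of the shut fingers; the grasp point (between the pads) lies 19 mm behind it (tcp_to_grasp is the distance from the TCP to the grasp point, in m); z points along the fingers, y is the line along which they close (so a half turn about z gives the same grasp; the last joint's range is limited). The gripper opens to 85 mm and grips with 20 to 120 N. Pads are 22 mm wide; open, the fingers measure 114 mm over their backs; the gripper's body (76 mm by 85 mm) begins 54 mm behind the grasp point. The pads swing forward as they close: fully open they stand 13 mm farther back than shut.
Start: joints at [1.526, 0.04, 0.085, 0, -1.615, -0.334], TCP at [0.222, 0.557, 0.231] pointing down, gripper open.
Joint ranges: [-2.56, 2.56], [-1.29, 2.01], [-1.08, 1.49], [-3.29, 1.98], [-2.81, -0.18], [-2.99, 2.99]. Speed limits (rad/s): [2.57, 2.57, 3.01, 3.14, 3.14, 3.14].

## Interface

Orientations are given as a rotation vector (axis times angle).
In Python, from workcell import * gives the robot as it stands.
- The arm moves only by the shell command python3 -m inch 'ROWS' [FORCE]. ROWS is JSON, a list of rows, each a list of 7 numbers: the shift along the tool's x, y, z in m, then the turn, a rotation vector about the tool's x, y, z in degrees, then the opening, from 0 (shut) to 1 (fully open). A call has 1 to 8 rows; each row is the pose to reach, as a shift and turn from the pose commanded when the call began, along the tool's axes at that moment; what a row does not reach only later rows make up. A row lasts 1/8 s, in which the tool goes at most 62.5 mm and 10.7 degrees, less where a joint would pass 70% of its speed; a pose out of reach is approached as far as the arm can. A call with a gripper value outside its range is refused whole. The fingers move at their own pace and stop on an object; FORCE is the grip in N (left out, the last holds). Time passes only in rows, so rows that repeat a pose let the fingers close. It gives the time, the measured TCP pose, the force, the opening and the grip force at its end, in the units of the state.
- state(): the state, without advancing time (a new reading comes with each control period).
- snapshot(name): name is "side" or "top"; returns the picture (480x640x3 uint8, red, green, blue); there is no depth.
- get_calibration(name): a dict with "fx", "fy", "cx", "cy" (pixels), "xyz" and "attitude" of the camera in the world. Camera axes: x right, y up, looking along -z (the intrinsics and any distortion apply to the point x, -y, -z); pixel columns grow to the right and rows downward; lengths in m; the calibration is good to about 2 mm. A picture is of the moment at which its call begins. get_calibration takes no time and is no camera call.
- close_job(): hands the job in; it is judged then, once.
The state is a dict: "clock": time; "joint_pos": joint angles; "joint_vel": joint speeds; "joint_torque": joint torques, N m; "eef_pos": TCP position; "tcp_rot": TCP orientation; "force": force on the tool from outside, world axes, zero at the start; "torque": the same for the moment, N m; "finger_gap": opening from 0.0 (shut) to 1.0 (fully open); "finger_force": force on a finger pad.
Only numpy, scipy, OpenCV 4.12 (cv2) and the standard library are available. Lean on these libraries where they do the work, as an engineer would, in place of code of your own. Each camera call takes 0.05 s, during which the arm holds its last target. There are 200 camera calls.

## Working session

There is one attempt and no reset: what is moved stays moved. The work goes in short steps, Python scripts to look and compute and a shell command to move; the robot and the scene stay as the last step left them, time stands still between calls to the robot, and variables do not carry over. Pictures are saved under pics/ and viewed, at most 10 in all, crops included, and the job is handed in when it is done.

```bash
mkdir -p pics; ls
python3 - <<'E'
from workcell import *
import cv2
s=state(); print(s)
for n in("top","side"):
    print(n,get_calibration(n)); cv2.imwrite(f"pics/{n}1.png",snapshot(n)[:,:,::-1])
E
```

```text
pics
{'clock': 0.0, 'joint_pos': array([ 1.52571210e+00,  4.08054568e-02,  8.38139363e-02, -4.77373577e-04,
       -1.61551679e+00, -3.33716763e-01]), 'joint_vel': array([ 4.23240705e-04,  1.07976804e-03, -1.04232970e-03, -1.21088122e-04,
       -1.92612130e-03, -1.16628049e-05]), 'joint_torque': array([ 1.85628733e-04, -3.68196094e+01,  3.47415197e+01,  6.93234667e+00,
       -5.33466271e-03, -2.80019873e-05]), 'eef_pos': array([0.22167179, 0.55718965, 0.23028151]), 'tcp_rot': array([ 3.08368735e+00, -5.91103947e-01, -3.54401650e-04]), 'force': array([ 0.60941898, -0.23435664,  0.210134  ]), 'torque': array([0.01142705, 0.05171556, 0.0099945 ]), 'finger_force': 0.0, 'finger_gap': 0.9981637594387096}
top {'fx': 497.39563410226555, 'fy': 497.39563410226555, 'cx': 319.5489388962041, 'cy': 231.09524757019446, 'xyz': array([0.26126862, 0.08463532, 1.2416002 ]), 'attitude': array([ 0.17241691, -0.15983264, -1.47597081])}
side {'fx': 442.804847369209, 'fy': 442.804847369209, 'cx': 325.2217823050413, 'cy': 232.64904659388944, 'xyz': array([ 0.0965329 , -0.51943327,  0.52932125]), 'attitude': array([ 0.98239177, -0.2922322 , -0.49692848])}
```

View pics/top1.png

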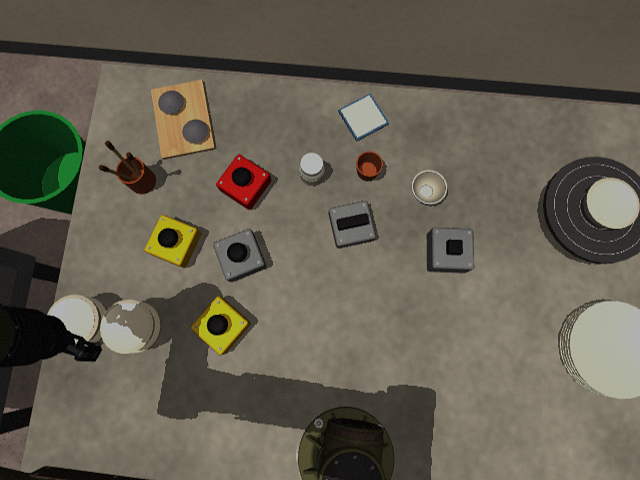

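View pics/side1.png

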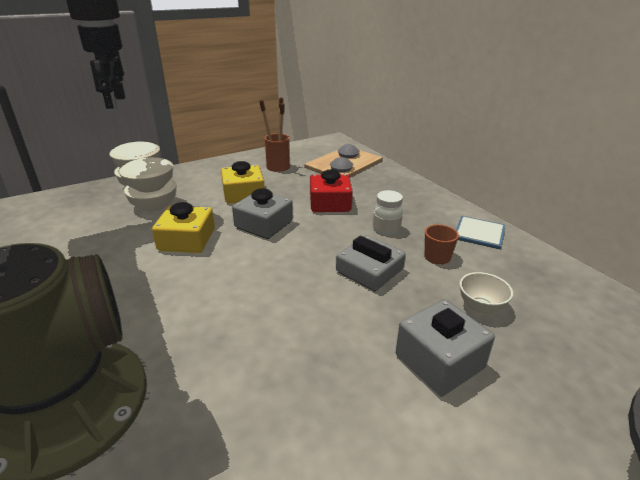

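The top view shows four kinds of round-key box: grey (238,253), red (242,178), and yellow (168,238) and (218,324). Only the grey one fits. The bar box is at (352,222) and the square box at (454,247). The jar, cup and bowl stand at (312,167), (370,165) and (430,188). Next I measure the positions and confirm with a crop.

```bash
cat > h.py <<'E'
import numpy as np, cv2
from scipy.spatial.transform import Rotation as R
from workcell import *
def ray(n,u,v):
    c=get_calibration(n); d=R.from_rotvec(c["attitude"]).apply([(u-c["cx"])/c["fx"],-(v-c["cy"])/c["fy"],-1]); return np.array(c["xyz"]),d
def onplane(n,u,v,z):
    o,d=ray(n,u,v); return o+d*(z-o[2])/d[2]
def blob(img,u,v,thr=45,r=30):
    m=(img.max(2)<thr).astype(np.uint8); k,l,st,ce=cv2.connectedComponentsWithStats(m)
    i=min((i for i in range(1,k) if st[i,4]>60),key=lambda i:np.hypot(*(ce[i]-[u,v])))
    return ce[i],st[i],cv2.minAreaRect(np.argwhere(l==i)[:,::-1].astype(np.float32))
def tool(p):   # shift to world point p, in tool axes
    s=state(); return R.from_rotvec(s["tcp_rot"]).inv().apply(np.array(p)-s["eef_pos"])
E
python3 - <<'E'
from h import *
np.set_printoptions(precision=4,suppress=True)
T=cv2.imread("pics/top1.png"); S=cv2.imread("pics/side1.png")
for nm,t,s,z in(("round",(238,253),(262,196),.080),("bar",(352,222),(372,249),.063),("square",(454,247),(448,322),.092)):
    for n,I,p in(("top",T,t),("side",S,s)):
        c,st,r=blob(I,*p); print(nm,n,c,st,"ang",r[1],r[2],onplane(n,*c,z))
    bx=cv2.boxPoints(blob(T,*t)[2]); print([onplane("top",*q,z)[:2].round(3) for q in bx])
for nm,p,z in(("jar",(312,160),.085),("cup",(370,163),.06),("bowl",(430,187),.045)): print(nm,onplane("top",*p,z))
print(R.from_rotvec(state()["tcp_rot"]).as_matrix())
cv2.imwrite("pics/crop1.png",cv2.resize(T[130:360,130:490],None,fx=2.2,fy=2.2,interpolation=cv2.INTER_CUBIC))
E
```

```text
round top [236.8531 252.0437] [227 243  21  19 320] ang (18.0, 20.0) 90.0 [0.4452 0.2959 0.08  ]
round side [261.4887 195.6606] [252 189  20  15 221] ang (14.0, 19.0) 90.0 [0.4398 0.2926 0.08  ]
[array([0.465, 0.322]), array([0.469, 0.275]), array([0.426, 0.269]), array([0.422, 0.316])]
bar top [352.3494 221.3807] [337 214  32  17 352] ang (11.301257133483887, 31.567045211791992) 77.7352294921875 [0.548  0.0283 0.063 ]
bar side [371.6136 249.3114] [353 237  38  26 546] ang (40.304405212402344, 14.731385231018066) 24.443954467773438 [0.539  0.0189 0.063 ]
[array([0.55 , 0.069]), array([ 0.574, -0.005]), array([ 0.546, -0.012]), array([0.523, 0.061])]
square top [453.8987 246.9494] [446 240  17  15 237] ang (14.0, 16.0) 90.0 [ 0.5006 -0.2127  0.092 ]
square side [447.5918 323.1503] [432 309  32  29 632] ang (30.766231536865234, 24.675453186035156) 38.65980911254883 [ 0.4924 -0.2191  0.092 ]
[array([ 0.516, -0.194]), array([ 0.519, -0.231]), array([ 0.485, -0.232]), array([ 0.482, -0.195])]
jar [0.6884 0.1396 0.085 ]
cup [ 0.7027 -0.0047  0.06  ]
bowl [ 0.6582 -0.1602  0.045 ]
[[ 0.9291 -0.3698 -0.0005]
 [-0.3698 -0.9291 -0.0016]
 [ 0.0001  0.0016 -1.    ]]
```

View pics/crop1.png

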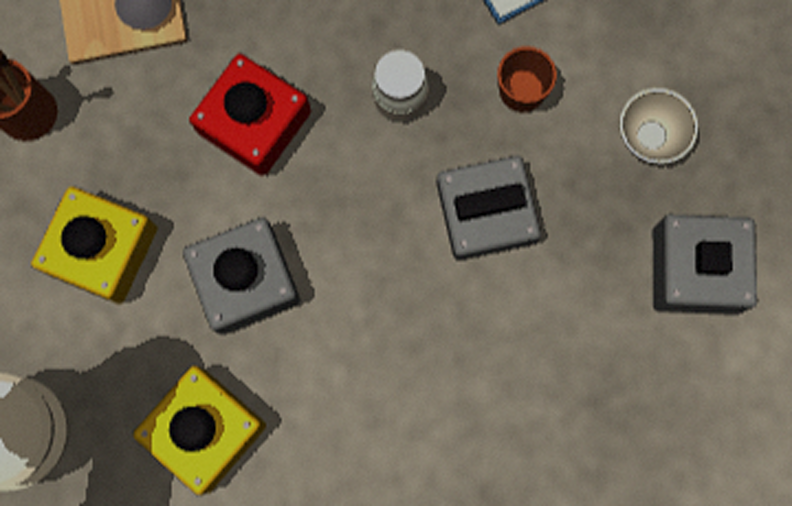

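The crop confirms it: grey round box with its mushroom key at crop (236,269), bar key at (490,201), square key at (714,257). I move above the round key with the fingers shut.

```bash
python3 -m inch '[[0.04,0.02,0,0,0,0,0],[0.09,0.045,0,0,0,0,0],[0.14,0.07,0,0,0,0,0],[0.19,0.1,0,0,0,0,0],[0.24,0.125,0,0,0,0,0],[0.28,0.148,0,0,0,0,0],[0.304,0.16,0,0,0,0,0],[0.304,0.16,0.06,0,0,0,0]]' 30
python3 -m inch '[[0,0,0.03,0,0,0,0],[0,0,0.05,0,0,0,0],[0,0,0.05,0,0,0,0]]'
python3 - <<'E'
from h import *
np.set_printoptions(precision=4,suppress=True)
s=state(); print(tool([.4455,.296,.086]),s["force"])
a,b=snapshot("top"),snapshot("side")
a=cv2.resize(a[190:310,170:310],(700,600)); b=cv2.resize(b[130:250,200:340],(700,600))
cv2.imwrite("pics/near.png",cv2.resize(np.hstack([a,b]),(800,343))[:,:,::-1])
E
```

```text
clock: 1.1
eef_pos: [0.4482, 0.2964, 0.1753]
tcp_rot: [-3.077, 0.594, -0.009]
force: [0.9, 0.7, -1.3]
finger_gap: 0.0
finger_force: 0.0
clock: 1.48
eef_pos: [0.4447, 0.2959, 0.1202]
tcp_rot: [3.083, -0.591, -0.002]
force: [0.0, -0.4, 1.2]
finger_gap: -0.0
finger_force: 0.0
[ 0.0007 -0.0004  0.0342] [ 0.0357 -0.4026  1.1617]
```

View pics/near.png

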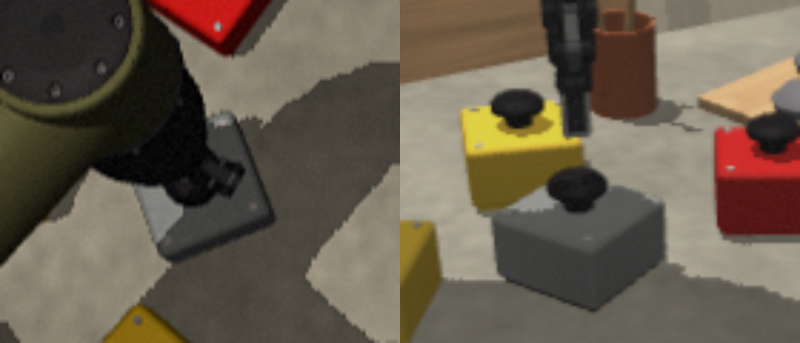

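The fingers stand right above the grey mushroom key (side crop: fingers at x 577, key at 577,188). I descend slowly.

```bash
python3 -m inch '[[0,0,0.01,0,0,0,0],[0,0,0.02,0,0,0,0],[0,0,0.028,0,0,0,0],[0,0,0.031,0,0,0,0],[0,0,0.032,0,0,0,0],[0,0,0.0335,0,0,0,0],[0,0,0.035,0,0,0,0],[0,0,0.0365,0,0,0,0]]'
```

```text
clock: 2.58
eef_pos: [0.4453, 0.2965, 0.0854]
tcp_rot: [-3.085, 0.591, -0.001]
force: [-2.4, -1.0, 4.4]
finger_gap: 0.003
finger_force: 1.9
```

```bash
python3 -m inch '[[0,0,0.0015,0,0,0,0],[0,0,0.003,0,0,0,0],[0,0,0.0045,0,0,0,0],[0,0,0.006,0,0,0,0],[0,0,0.0075,0,0,0,0],[0,0,0.0075,0,0,0,0]]'
```

```text
clock: 3.32
eef_pos: [0.4452, 0.2964, 0.0771]
tcp_rot: [-3.085, 0.592, -0.0]
force: [-0.3, 0.2, 1.6]
finger_gap: -0.001
finger_force: 1.0
```

```bash
python3 -m inch '[[0,0,0.001,0,0,0,0],[0,0,0.0018,0,0,0,0],[0,0,0.0018,0,0,0,0],[0,0,0.0018,0,0,0,0]]'
```

```text
clock: 3.82
eef_pos: [0.4452, 0.2964, 0.0755]
tcp_rot: [-3.085, 0.591, -0.0]
force: [0.9, 0.5, 3.0]
finger_gap: -0.001
finger_force: 1.4
```

```bash
python3 -m inch '[[0,0,-0.01,0,0,0,0],[0,0,-0.04,0,0,0,0],[0,0,-0.06,0,0,0,0],[0.035,0.04,-0.06,0,0,0,0],[0.07,0.08,-0.06,0,0,0,0],[0.11,0.12,-0.06,0,0,0,0],[0.15,0.16,-0.06,0,0,0,0],[0.18,0.195,-0.06,0,0,0,0]]'
python3 -m inch '[[0.012,0.012,0,0,0,0,0],[0.015,0.016,0.015,0,0,0,0],[0.015,0.016,0.03,0,0,0,0],[0.015,0.016,0.035,0,0,0,0],[0.015,0.016,0.035,0,0,0,0]]'
python3 - <<'E'
from h import *
np.set_printoptions(precision=4,suppress=True)
print(tool([.548,.0283,.065]))
a,b=snapshot("top"),snapshot("side")
c,st,r=blob(b,262,199,); print("round key side",c,st)
a=cv2.resize(a[160:280,280:420],(700,600)); c=cv2.resize(b[160:240,215:308],(700,600)); b=cv2.resize(b[190:310,300:440],(700,600))
cv2.imwrite("pics/near2.png",cv2.resize(np.hstack([c,b]),(800,343))[:,:,::-1])
E
```

```text
clock: 4.82
eef_pos: [0.5406, 0.0467, 0.1357]
tcp_rot: [3.085, -0.593, -0.0]
force: [0.4, -0.2, -0.1]
finger_gap: 0.004
finger_force: 0.0
clock: 5.45
eef_pos: [0.5479, 0.0289, 0.0999]
tcp_rot: [3.085, -0.589, -0.001]
force: [0.0, 0.4, 0.3]
finger_gap: -0.004
finger_force: 0.0
[0.0004 0.0005 0.0349]
round key side [261.9118 199.0471] [252 194  21  11 170]
```

View pics/near2.png

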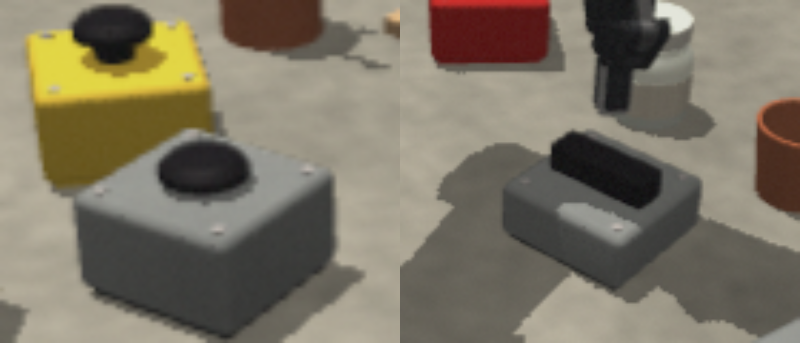

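The mushroom key is down (left crop, 204,165). In the right crop the fingers at (612,100) stand above the middle of the bar key (607,168). Now the bar.

```bash
python3 -m inch '[[0,0,0.01,0,0,0,0],[0,0,0.02,0,0,0,0],[0,0,0.028,0,0,0,0],[0,0,0.031,0,0,0,0],[0,0,0.0325,0,0,0,0],[0,0,0.034,0,0,0,0],[0,0,0.0355,0,0,0,0],[0,0,0.037,0,0,0,0]]'
python3 -m inch '[[0,0,0.0015,0,0,0,0],[0,0,0.003,0,0,0,0],[0,0,0.0045,0,0,0,0],[0,0,0.006,0,0,0,0],[0,0,0.0065,0,0,0,0],[0,0,0.0065,0,0,0,0]]'
```

```text
clock: 6.55
eef_pos: [0.5485, 0.0282, 0.0642]
tcp_rot: [3.085, -0.591, 0.001]
force: [-1.3, 0.5, 5.1]
finger_gap: -0.002
finger_force: 1.9
clock: 7.3
eef_pos: [0.5484, 0.0282, 0.057]
tcp_rot: [-3.085, 0.591, -0.0]
force: [-0.2, 0.1, 2.4]
finger_gap: 0.002
finger_force: 1.4
```

Target z is 0.0545.

```bash
python3 -m inch '[[0,0,0.001,0,0,0,0],[0,0,0.002,0,0,0,0],[0,0,0.0025,0,0,0,0],[0,0,0.0025,0,0,0,0],[0,0,0.0025,0,0,0,0]]'
```

```text
clock: 7.92
eef_pos: [0.5484, 0.0282, 0.0545]
tcp_rot: [-3.085, 0.591, -0.0]
force: [1.7, 0.5, 2.2]
finger_gap: 0.0
finger_force: 1.4
```

```bash
python3 -m inch '[[0,0,-0.01,0,0,0,0],[0,0,-0.04,0,0,0,0],[0,0,-0.075,0,0,0,0],[0,0,-0.09,0,0,0,0],[0.009,0.045,-0.09,0,0,0,0],[0.018,0.1,-0.09,0,0,0,0],[0.028,0.15,-0.09,0,0,0,0],[0.038,0.2,-0.09,0,0,0,0]]'
python3 -m inch '[[0.006,0.034,0,0,0,0,0],[0.0065,0.042,0,0,0,0,0],[0.0065,0.042,0.015,0,0,0,0],[0.0065,0.042,0.015,0,0,0,0]]'
python3 - <<'E'
from h import *
np.set_printoptions(precision=4,suppress=True)
print(tool([.5005,-.2127,.095]))
b=snapshot("side")
c=cv2.resize(b[200:300,320:437],(700,600)); b=cv2.resize(b[240:400,360:547],(700,600))
cv2.imwrite("pics/near3.png",cv2.resize(np.hstack([c,b]),(800,343))[:,:,::-1])
E
```

```text
clock: 8.93
eef_pos: [0.5086, -0.1729, 0.1438]
tcp_rot: [-3.085, 0.591, 0.002]
force: [0.3, -0.4, 0.1]
finger_gap: -0.001
finger_force: 0.0
clock: 9.43
eef_pos: [0.4993, -0.2118, 0.1271]
tcp_rot: [-3.085, 0.59, 0.006]
force: [-0.4, -0.6, 0.2]
finger_gap: 0.001
finger_force: 0.0
[0.0015 0.0004 0.0321]
```

View pics/near3.png

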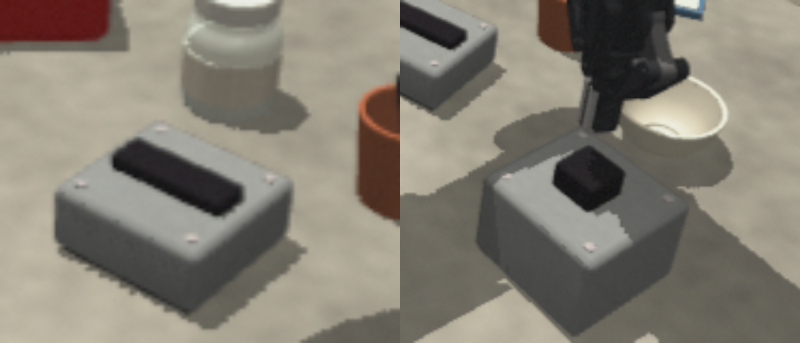

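The bar key is down (left crop, 178,176). The fingers at (598,125) stand above the square key (589,162). I press it, aiming to stop near z 0.0845.

```bash
python3 -m inch '[[0,0,0.01,0,0,0,0],[0,0,0.02,0,0,0,0],[0,0,0.026,0,0,0,0],[0,0,0.029,0,0,0,0],[0,0,0.0305,0,0,0,0],[0,0,0.032,0,0,0,0],[0,0,0.0335,0,0,0,0],[0,0,0.035,0,0,0,0]]'
python3 -m inch '[[0,0,0.0015,0,0,0,0],[0,0,0.003,0,0,0,0],[0,0,0.0045,0,0,0,0],[0,0,0.0055,0,0,0,0],[0,0,0.0055,0,0,0,0]]'
```

```text
clock: 10.48
eef_pos: [0.5003, -0.2132, 0.0949]
tcp_rot: [3.085, -0.591, 0.001]
force: [-1.4, 0.9, 3.3]
finger_gap: 0.0
finger_force: 1.9
clock: 11.1
eef_pos: [0.5002, -0.2131, 0.089]
tcp_rot: [3.085, -0.591, 0.0]
force: [0.5, 0.9, 3.9]
finger_gap: 0.003
finger_force: 1.4
```

```bash
python3 -m inch '[[0,0,0.0015,0,0,0,0],[0,0,0.003,0,0,0,0],[0,0,0.004,0,0,0,0],[0,0,0.0045,0,0,0,0],[0,0,0.0045,0,0,0,0],[0,0,0.0045,0,0,0,0]]'
```

```text
clock: 11.85
eef_pos: [0.5002, -0.2131, 0.0845]
tcp_rot: [3.085, -0.591, 0.0]
force: [1.3, -0.3, 2.9]
finger_gap: 0.005
finger_force: 1.3
```

```bash
python3 -m inch '[[0,0,-0.01,0,0,0,0],[0,0,-0.04,0,0,0,0],[0,0,-0.08,0,0,0,0],[0,0,-0.12,0,0,0,0],[0,0,-0.12,0,0,0,0],[0,0,-0.12,0,0,0,0],[0,0,-0.12,0,0,0,0]]'
python3 - <<'E'
from h import *
cv2.imwrite("pics/end.png",cv2.resize(snapshot("side")[160:400,220:540],(800,600))[:,:,::-1])
E
```

```text
clock: 12.72
eef_pos: [0.4996, -0.2129, 0.2032]
tcp_rot: [-3.085, 0.591, 0.004]
force: [-0.0, -0.0, 0.1]
finger_gap: 0.003
finger_force: 0.0
```

View pics/end.png

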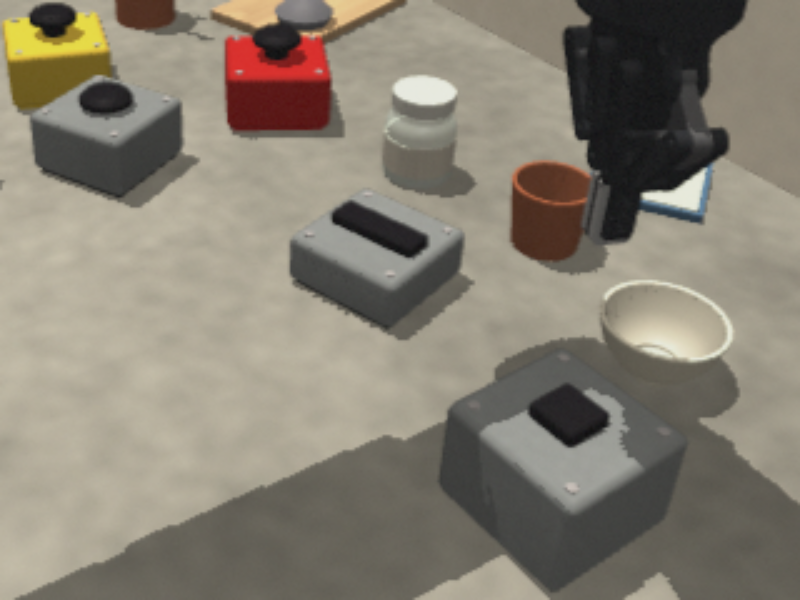

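All three keys are down at (106,98), (380,228) and (568,413). The boxes, jar, cup and bowl look undisturbed, and the arm is clear.

```bash
python3 -c "
from workcell import *
print(close_job())"
```

```text
the job is handed in; nothing more can be done
None
```

I pressed the round, bar and square keys in that order, each about 10.5 of 12 mm by the arm's readings, and the last picture shows all three down with nothing else disturbed; the job was handed in after about 13 s, and no verdict came back.

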